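Pin the drying dock and pull its cassette

ROBOT

A 6-joint arm with a two-finger parallel gripper is mounted at the origin on the work surface. World frame = base frame: x ahead of the robot, y to its left, z up, the work surface at z = 0. Lengths are in m, angles in rad, forces in N, time in s.
With the tool pointing down it reaches from about 0.275 to 0.775 m from the base axis. Payload 14.6 kg.
Tool frame: the origin (TCP) lies at the very end of the fingers, on their centre line; the grasp point (between the pads) lies 19 mm behind it; z points along the fingers, y is the direction in which the jaws open and shut (so a half turn about z gives the same grasp; the last joint's range is limited). The gripper opens to 85 mm and grips with 20 to 120 N. Pads are 22 mm wide; open, the fingers measure 114 mm over their backs; the gripper's body (76 mm by 85 mm) begins 54 mm behind the grasp point. The pads swing forward as they close: fully open they stand 13 mm farther back than shut.
Start: joints at [1.055, 0.263, -0.048, 1.259, 0, 1.415], TCP at [0.185, 0.491, 0.194] pointing down, gripper open.
Joint ranges: [-2.65, 2.65], [-0.89, 1.7], [-1.18, 1.37], [-2.13, 2.11], [-1.35, 1.29], [-3.14, 3.14]. Speed limits (rad/s): [1.89, 1.89, 2.57, 2.79, 3.14, 3.14].

INTERFACE

Orientations are given as a unit quaternion [x, y, z, w].
In Python, from workcell import arm gives the robot as it stands.
- The arm moves only by the tool carry_out, never from a script. Its argument "series" is a list that holds one entry, the list of rows, each a list of 5 numbers: the shift along the tool's x, y, z in cm, then the turn about the tool's z in rad, then the finger opening in cm, from 0 to 8.54. In form: [[[tx, ty, tz, turn, fingers], ...]]. A call has 1 to 20 rows; each row is the pose to reach, as a shift and turn from the pose measured when the call began, along the tool's axes at that moment; what a row does not reach only later rows make up. A row lasts 1/8 s, in which the tool goes at most 62.5 mm and 10.7 degrees, less where a joint would pass 70% of its speed; a pose out of reach is approached as far as the arm can. A call with a gripper value outside its range is refused whole. The fingers move at their own pace and stop on an object; "newtons" is the grip in N (left out, the last holds). Time passes only in rows, so rows that repeat a pose let the fingers close. It gives the time, the measured TCP pose, the force and the opening at its end, in the units of the state.
- arm.state(): the state, without advancing time (a new reading comes with each control period).
- arm.read_camera(name): name is "scene" or "top" or "wrist"; returns a dict with "frame" (420x560x3 uint8, red, green, blue), "fx", "fy", "cx", "cy" (pixels), "camera_from_world" (4x4, takes a point from world to camera coordinates); the wrist camera has in their place "T_tool_cam" (4x4, takes a point from camera to tool coordinates, whose origin is the TCP and whose axes are the flange's). Camera axes: x right, y down, z forward; pixel columns grow to the right and rows downward; lengths in m; the calibration is good to about 2 mm. A picture is of the moment at which its call begins: read the wrist's pose just before it. There is no depth.
- arm.hand_in(): hands the job in, once; it reports no verdict.
The state is a dict: "clock": time; "joint_pos": joint angles; "qvel": joint speeds; "tau": joint torques, N m; "ee_pos": TCP position; "tcp_rot": TCP orientation; "ft_force": force on the tool from outside, world axes, zero at the start; "ft_torque": the same for the moment, N m; "finger_gap": finger opening in m.
Only numpy, scipy, OpenCV 4.12 (cv2) and the standard library are available. Lean on these libraries where they do the work, as an engineer would, in place of code of your own. Each camera call takes 0.05 s, during which the arm holds its last target. There are 200 camera calls.

TASK

On the weighing bench, press the headed pin of the drying dock's clevis fully home, so that the dock is locked down. Then pinch the cassette's two opposed side catches together, lift the cassette straight up out of the dock, and finish still holding it: catches squeezed, upright and at rest about 10 cm above its seat, touching nothing but the gripper. Leave the other things on the bench where they are.

Things in the scene. Friction and masses are not known exactly. Their poses are not given: they have to be found in the camera images.
- dock_seat (a point): Seat of the drying dock, under the centre of the cassette, 8 mm above the bench. The dock is a grey metal block fixed to the bench, 120 mm long (x axis; the clevis at its +x end reaches to 134 mm from here), 100 mm wide (y), z up. Its pocket walls hold the cassette's foot and rise 26 mm above here, to 45 mm either side in y. Beside the catches bystanders stay 80 mm or more from here
- pin_hole (a point): Mouth of the pin hole, on the upper fork plate of the clevis, 46 mm above the bench, 85 mm from dock_seat along the dock's +x. Fork and lug holes are aligned; the pin runs straight down and its head rests here when home
- pin_head (a point): Centre of the flat top of the steel clevis pin's head (18 mm across, 6 mm thick, on an 8 mm shank). It starts 22 to 30 mm higher than home; home is with the head on the fork plate, this top 6 mm above pin_hole. The cassette's near end is 40 mm from the pin's axis, its top 90 mm above the bench
- pin (a joint): How far the pin has been pushed in, m: 0 to 0.008 at the start, 0.030 fully home against a hard stop. It slides stiffly, about 5 N, and stays where it is left
- cassette_mid (a point): Centre of the white drying cassette (90 mm long in x, 30 mm wide in y, 82 mm tall, about 0.25 kg), 41 mm above its underside. It stands in the dock, axes parallel to the dock's, 1.5 mm play. A sprung steel catch on each long side (26 mm wide, from the foot to 2 mm above the box) hooks under a dock lip and holds it down until both are pushed in
- catch_left_pad (a point): Middle of the ribbed grip area on the outer face of the catch on the cassette's +y side; grip area 26 mm wide in x, at heights 42 to 84 mm over the cassette's underside, this point at 63 mm. At rest the two catches measure 56 mm over their outer faces, fully pinched 40 mm; squeeze along the cassette's y
- catch_right_pad (a point): The same on the -y side
- catch_left (a joint): How far the +y catch is pushed in, m: 0 at rest (hooked), 0.008 at its stop. Free of the lip from 0.005. Spring 2 N at rest to 5 N at the stop; at the stop the grip bears on the cassette and carries it
- catch_right (a joint): The same for the -y catch
- plain_cassette: Bystander: white box 90 x 30 x 82 mm like the docked one but with smooth sides and no catches, standing on the bench; origin at the centre of its underside
- beaker: Bystander: small glass beaker, 44 mm wide, 58 mm tall; origin at the centre of its underside
- weight: Bystander: steel calibration weight with a knob, 30 mm wide, 53 mm tall; origin at the centre of its underside
- sample_jar: Bystander: brown glass jar with a black cap, 44 mm wide, 55 mm tall; origin at the centre of its underside
- tweezers: Bystander: flat steel tweezers 128 mm long, 6 mm high, lying on the bench; origin near mid-length, underside
- spatula: Bystander: slim flat steel laboratory spatula 178 mm long, 12 mm wide, 5 mm high, lying on the bench; origin under its middle
- dish: Bystander: white shallow dish 70 mm wide, 14 mm tall; origin at the centre of its underside

How it is judged:
By the outcome, as a careful person would: the job done as asked, in the order asked, and still so for the second after the job is handed in, while the arm keeps its last pose, push and grip.
It also fails if it takes over 42 s, if anything falls off the work surface, if the arm or the gripper's body presses on something with over 40 N, if the wrist force passes 120 N, or if a joint passes its speed limit or range.

## Working session

There is one attempt and no reset: what is moved stays moved. The work goes in short steps, Python scripts to look and compute and a tool call to move; the robot and the scene stay as the last step left them, time stands still between calls to the robot, and variables do not carry over. Pictures are saved under pics/ and viewed, about 8 in all and at most 12, crops included, and the job is handed in when it is done.

Besides the shell and the picture viewer there is one more tool, called after "Call:" in YAML: its name, and indented under it one key for each argument. carry_out: Moves the arm, as the interface text tells. Its arguments: {"type":"object","properties":{"series":{"type":"array"},"newtons":{"type":"number"}},"required":["series"]}

```bash
mkdir -p pics
cat > h.py <<'E'
import numpy as np, cv2
from scipy.spatial.transform import Rotation as R
from workcell import arm
def cam(n):
    s=arm.state(); c=arm.read_camera(n)
    if n=='wrist':
        T=np.eye(4);T[:3,:3]=R.from_quat(s['tcp_rot']).as_matrix();T[:3,3]=s['ee_pos']
        c['W']=T@np.array(c['T_tool_cam'])
    else: c['W']=np.linalg.inv(np.array(c['camera_from_world']))
    return c
def ray(c,u,v):
    d=c['W'][:3,:3]@np.array([(u-c['cx'])/c['fx'],(v-c['cy'])/c['fy'],1]); return c['W'][:3,3],d
def onz(c,u,v,z):
    o,d=ray(c,u,v); return o+d*(z-o[2])/d[2]
def proj(c,p):
    q=np.linalg.inv(c['W'])@np.append(p,1); return c['cx']+c['fx']*q[0]/q[2],c['cy']+c['fy']*q[1]/q[2]
def save(c,name): cv2.imwrite('pics/'+name,c['frame'][:,:,::-1])
E
python3 - <<'E'
from h import *
np.set_printoptions(precision=4,suppress=True)
for n in ['scene','top','wrist']:
    c=cam(n);save(c,n+'0.png');print(n,c['fx'],c['cx'],c['cy'],c['W'])
s=arm.state();print(s)
E
```

```text
scene 415.8066932261144 281.49331364590296 207.25461893069627 [[-0.8774  0.4039 -0.259   0.7383]
 [ 0.4796  0.7215 -0.4994  0.4833]
 [-0.0149 -0.5623 -0.8268  0.7723]
 [ 0.      0.      0.      1.    ]]
top 494.9150043162138 281.71604505778294 210.3729754080166 [[-0.1586 -0.966   0.2042  0.331 ]
 [-0.9873  0.1563 -0.027   0.1032]
 [-0.0058 -0.2059 -0.9785  1.0985]
 [ 0.      0.      0.      1.    ]]
wrist 357.990128470431 280.37666058076377 204.102908397374 [[ 0.3539  0.9     0.2545  0.1191]
 [ 0.9353 -0.3404 -0.0968  0.5157]
 [-0.0005  0.2723 -0.9622  0.3751]
 [ 0.      0.      0.      1.    ]]
{'clock': 0.15, 'joint_pos': array([ 1.0547,  0.2634, -0.0488,  1.2594,  0.    ,  1.4155]), 'qvel': array([ 0.0025, -0.0006,  0.002 ,  0.0005,  0.0005,  0.0003]), 'tau': array([  0.003 , -63.7826,  38.4648,   0.0106,  -0.    ,  -0.    ]), 'ee_pos': array([0.1852, 0.491 , 0.1941]), 'tcp_rot': array([ 0.1794,  0.9838, -0.0004, -0.0001]), 'ft_force': array([-0.4872, -0.3081,  1.239 ]), 'ft_torque': array([ 0.0082, -0.0338, -0.015 ]), 'finger_gap': 0.08558057398494538}
```

View pics/top0.png

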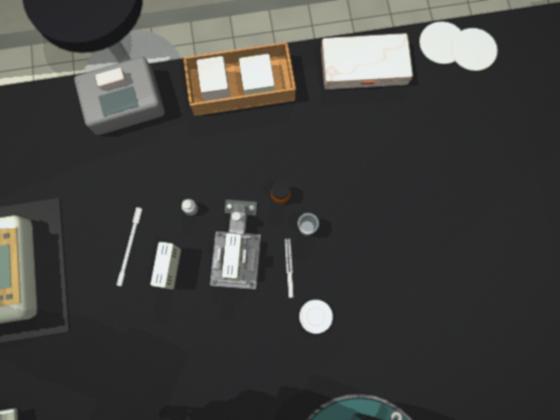

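View pics/scene0.png

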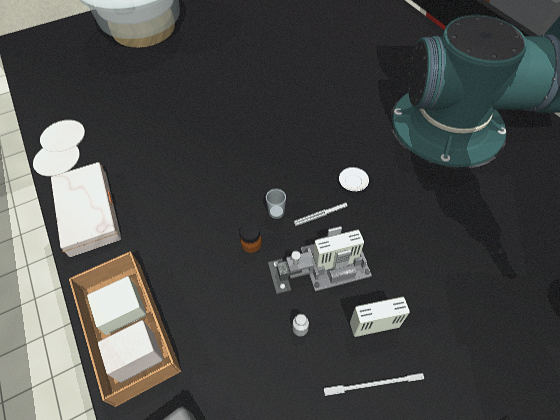

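The top view shows the dock near (235,258), its cassette at (232,255) and the pin at (237,215). The weight is at (190,207), the plain cassette at (165,265), the jar at (281,193), the beaker at (308,223) and the tweezers at (290,268). In the scene view the pin head is at (296,256). I'll zoom in on both.

Run:
```python
from h import *
a=cv2.imread('pics/top0.png')[185:305,180:340];b=cv2.imread('pics/scene0.png')[215:305,255:385]
a=cv2.resize(a,(800,600),interpolation=cv2.INTER_CUBIC);b=cv2.resize(b,(780,540),interpolation=cv2.INTER_CUBIC)
cv2.imwrite('pics/a.png',a);cv2.imwrite('pics/b.png',b)
```

```text
(no output)
```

View pics/a.png

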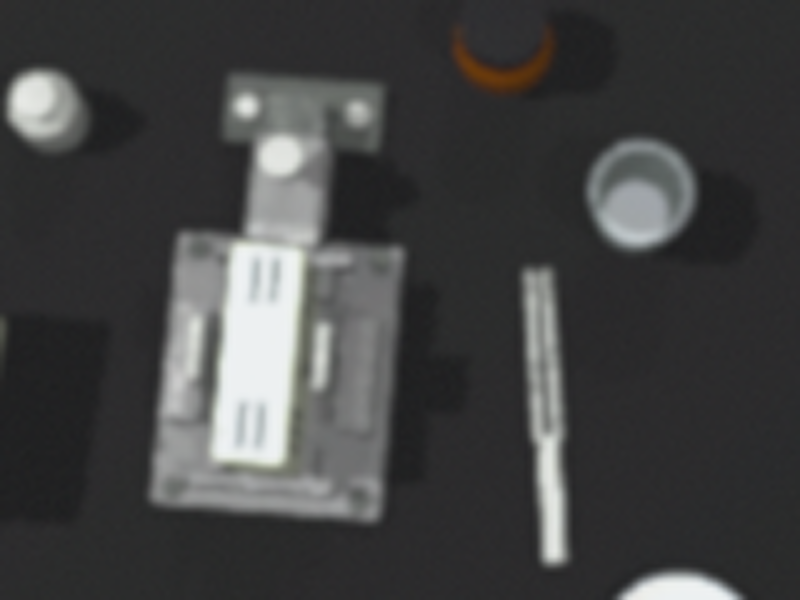

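View pics/b.png

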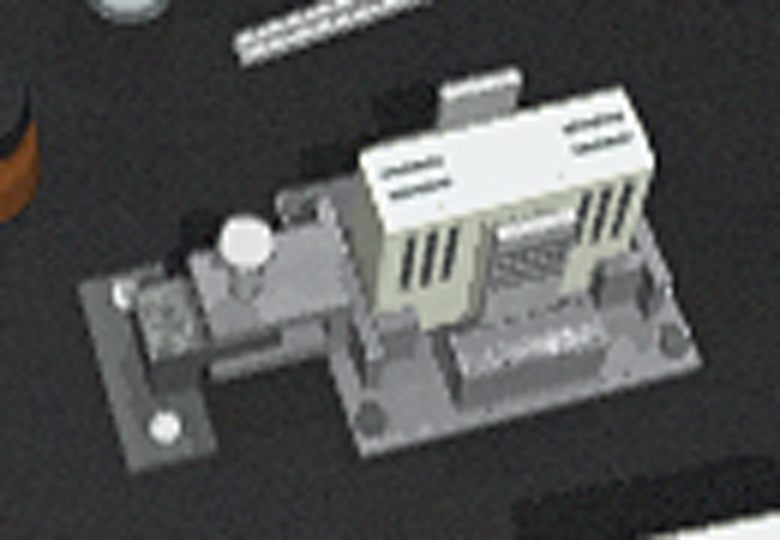

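The crops show the cassette top's corners clearly, at crop (230,243), (307,247), (290,466), (210,462) in the top view. The pin head is at crop (281,155) in the top view and (245,242) in the scene view.

```bash
cat >> h.py <<'E'
def tri(rs):
    A=0;b=0
    for o,d in rs:
        d=d/np.linalg.norm(d);P=np.eye(3)-np.outer(d,d);A=A+P;b=b+P@o
    p=np.linalg.solve(A,b); return p,[np.linalg.norm(np.cross(p-o,d/np.linalg.norm(d)))*1e3 for o,d in rs]
E
python3 - <<'E'
from h import *
np.set_printoptions(precision=4,suppress=True)
t=cam('top');s=cam('scene')
ft=lambda u,v:(180+(u+.5)/5-.5,185+(v+.5)/5-.5); fs=lambda u,v:(255+(u+.5)/6-.5,215+(v+.5)/6-.5)
T=np.array([onz(t,*ft(*p),.09) for p in [(230,243),(307,247),(290,466),(210,462)]])
S=np.array([onz(s,*fs(*p),.09) for p in [(383,212),(360,155),(622,90),(653,152)]])
for Q in (T,S):
    ax=(Q[0]+Q[1]-Q[2]-Q[3])[:2]; ay=(Q[0]-Q[1]+Q[3]-Q[2])[:2]
    print(Q.mean(0),np.linalg.norm(ax)/2,np.linalg.norm(ay)/2,np.degrees(np.arctan2(ax[1],ax[0])),np.degrees(np.arctan2(-ay[0],ay[1])))
print('corners tri',[tri([ray(t,*ft(*a)),ray(s,*fs(*b))]) for a,b in zip([(230,243),(307,247),(290,466),(210,462)],[(383,212),(360,155),(622,90),(653,152)])])
print('pin',tri([ray(t,*ft(281,155)),ray(s,*fs(245,242))]))
print('pin onz .076',onz(t,*ft(281,155),.076),onz(s,*fs(245,242),.076))
for n,u,v,z in [('weight',40,97,.05),('jar',503,30,.055),('beaker',640,190,.058),('tweez1',538,270,.005),('tweez2',555,563,.005)]:
    print(n,onz(t,*ft(u,v),z))
print('plain',onz(t,168,265,.085))
E
```

```text
[0.4653 0.1916 0.09  ] 0.08997089774769755 0.03219229663521887 -12.749263219694509 -12.082707783380869
[0.4661 0.189  0.09  ] 0.08761282934510345 0.022509633943511177 -14.2731565477872 -11.189162294514768
corners tri [(array([0.5124, 0.1947, 0.1001]), [np.float64(2.4069767944018974), np.float64(2.406976794401902)]), (array([0.5059, 0.1665, 0.0877]), [np.float64(0.3557091234053055), np.float64(0.35570912340535793)]), (array([0.4187, 0.1859, 0.0845]), [np.float64(0.28900173360869974), np.float64(0.28900173360858206)]), (array([0.4261, 0.2151, 0.0943]), [np.float64(2.567049392638553), np.float64(2.567049392638705)])]
pin (array([0.5491, 0.1717, 0.0773]), [np.float64(0.7478914312246424), np.float64(0.7478914312246822)])
pin onz .076 [0.5488 0.1722 0.076 ] [0.5493 0.1705 0.076 ]
weight [0.5965 0.2739 0.05  ]
jar [0.5927 0.0706 0.055 ]
beaker [0.513  0.0241 0.058 ]
tweez1 [0.4938 0.0711 0.005 ]
tweez2 [0.3654 0.0845 0.005 ]
plain [0.4669 0.3232 0.085 ]
```

Call:
carry_out:
  series:
    - [[-11, -4, 0.5, -0.05, 0], [-22, -8.5, 1, -0.1, 0], [-34, -13, 1.5, -0.138, 0], [-45.3, -17, 2, -0.138, 0], [-45.3, -17, 3.4, -0.138, 0], [-45.3, -17, 3.4, -0.138, 0], [-45.3, -17, 3.4, -0.138, 0], [-45.3, -17, 3.4, -0.138, 0], [-45.3, -17, 3.4, -0.138, 0], [-45.3, -17, 3.4, -0.138, 0], [-45.3, -17, 3.4, -0.138, 0], [-45.3, -17, 3.4, -0.138, 0]]
  newtons: 40

```text
clock: 1.75
ee_pos: [0.5486, 0.1728, 0.1607]
tcp_rot: [0.111, 0.994, -0.0, 0.0]
ft_force: [-0.3, 0.7, -0.4]
finger_gap: 0.0
```

Run:
```python
from h import *
np.set_printoptions(precision=4,suppress=True)
c=cam('wrist');save(c,'w1.png');s=arm.state();print(s['ee_pos'],s['tcp_rot'],s['finger_gap'],s['ft_force'],s['joint_pos'],s['clock'])
print('pred pin',proj(c,[.549,.172,.077]),'tcp',proj(c,s['ee_pos']))
```

```text
[0.5487 0.1727 0.1606] [ 0.1106  0.9939 -0.0002  0.0001] 1.3872900029392796e-05 [ 0.8715 -0.0796 -0.3497] [ 0.1635  0.3608  0.0045  1.2144 -0.0003  0.3853] 1.8
pred pin (np.float64(279.49130318877224), np.float64(199.3359781418451)) tcp (np.float64(280.36449190835765), np.float64(238.70167083976634))
```

View pics/w1.png

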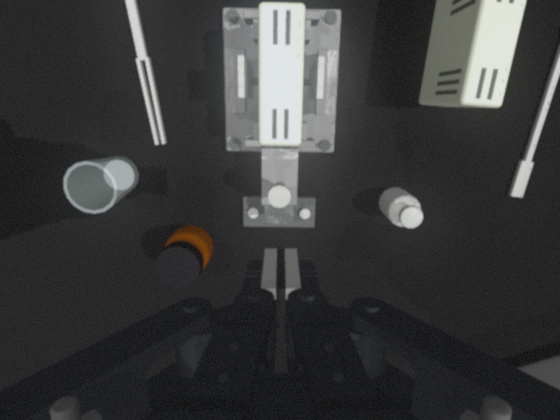

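The wrist view shows the pin head at (279,197), about 2 px from the prediction. The cassette top runs from about (259,146)/(301,146) to (260,3)/(305,4), and the view is clear of obstacles.

Run:
```python
from h import *
np.set_printoptions(precision=4,suppress=True)
c=cam('wrist');f=c['frame'].astype(int)
m=((f.min(2)>190)).astype(np.uint8);n,l,st,ce=cv2.connectedComponentsWithStats(m)
for i in range(1,n):
    if st[i,4]>80:
        mm=(l==i).astype(np.uint8); cn=cv2.findContours(mm,0,2)[0][0]; print(st[i],ce[i],cv2.minAreaRect(cn))
for z in (.072,.076,.08): print(z,onz(c,279,197,z))
Q=np.array([onz(c,*p,.09) for p in [(301,146),(259,146),(260,3),(305,4)]]);print(Q,Q.mean(0))
b=[(334,151),(226,150),(223,10),(341,12)];D=np.array([onz(c,*p,.02) for p in b]);print(D,D.mean(0))
```

```text
[126   0  38 144 821] [142.3264  60.7296] ((144.49998474121094, 71.00001525878906), (146.64501953125, 10.954989433288574), 77.47119140625)
[ 464    0   62  106 3817] [493.9738  48.6639] ((493.8389892578125, 50.751216888427734), (40.08989715576172, 112.3075942993164), 12.094757080078125)
[ 260    3   45  142 5400] [281.0128  72.1413] ((282.0, 73.5), (141.0, 44.0), 90.0)
[238  56   6  41 221] [240.7828  75.276 ] ((240.5, 76.0), (40.0, 5.0), 90.0)
[317  57   8  41 228] [320.5789  76.8421] ((320.5760498046875, 76.97880554199219), (5.642951011657715, 40.24972152709961), 2.862405300140381)
[513  59  47 136 655] [534.1359 140.6382] ((538.122802734375, 127.00711059570312), (9.067561149597168, 142.2771759033203), 17.35402488708496)
[269 186  21  21 342] [279.1023 196.0731] ((279.0, 196.0), (20.0, 20.0), 90.0)
[402 208  20  19 291] [411.6564 216.7491] ((411.5, 217.0), (18.0, 19.0), 90.0)
0.072 [0.5484 0.1716 0.072 ]
0.076 [0.5474 0.1719 0.076 ]
0.08 [0.5464 0.1721 0.08  ]
[[0.5114 0.1959 0.09  ]
 [0.5049 0.1673 0.09  ]
 [0.418  0.1891 0.09  ]
 [0.4248 0.2166 0.09  ]] [0.4648 0.1922 0.09  ]
[[0.531  0.2259 0.02  ]
 [0.5088 0.1318 0.02  ]
 [0.3992 0.1589 0.02  ]
 [0.4217 0.2518 0.02  ]] [0.4652 0.1921 0.02  ]
```

Call:
carry_out:
  series:
    - [[0, -0.1, 4, 0.01, 0], [0, -0.1, 7.5, 0.01, 0], [0, -0.1, 8.5, 0.01, 0], [0, -0.1, 9, 0.01, 0], [0, -0.1, 9.5, 0.01, 0], [0, -0.1, 10, 0.01, 0], [0, -0.1, 10.4, 0.01, 0], [0, -0.1, 10.4, 0.01, 0]]

```text
clock: 2.85
ee_pos: [0.5484, 0.1715, 0.0564]
tcp_rot: [0.116, 0.993, -0.0, -0.0]
ft_force: [-0.1, -0.7, -0.9]
finger_gap: 0.0003
```

Call:
carry_out:
  series:
    - [[0, 0, 0.2, 0, 0], [0, 0, 0.4, 0, 0], [0, 0, 0.4, 0, 0]]

```text
clock: 3.22
ee_pos: [0.5484, 0.1715, 0.0523]
tcp_rot: [0.116, 0.993, -0.0, -0.0]
ft_force: [0.0, -0.7, -0.4]
finger_gap: 0.0002
```

Call:
carry_out:
  series:
    - [[0, 0, 0.1, 0, 0], [0, 0, 0.2, 0, 0], [0, 0, 0.2, 0, 0]]

```text
clock: 3.6
ee_pos: [0.5484, 0.1716, 0.0503]
tcp_rot: [0.116, 0.993, -0.0, -0.0]
ft_force: [-0.0, -0.7, 0.6]
finger_gap: 0.0003
```

Run:
```python
from h import *
c=cam('scene');s=arm.state();print(s['ee_pos'],s['ft_force'])
a=c['frame'][150:310,230:390,::-1].copy();cv2.imwrite('pics/c.png',cv2.resize(a,(600,600),interpolation=cv2.INTER_CUBIC))
```

```text
[0.54834628 0.17155578 0.05026978] [ 0.22566774 -0.32861905  0.69089274]
```

View pics/c.png

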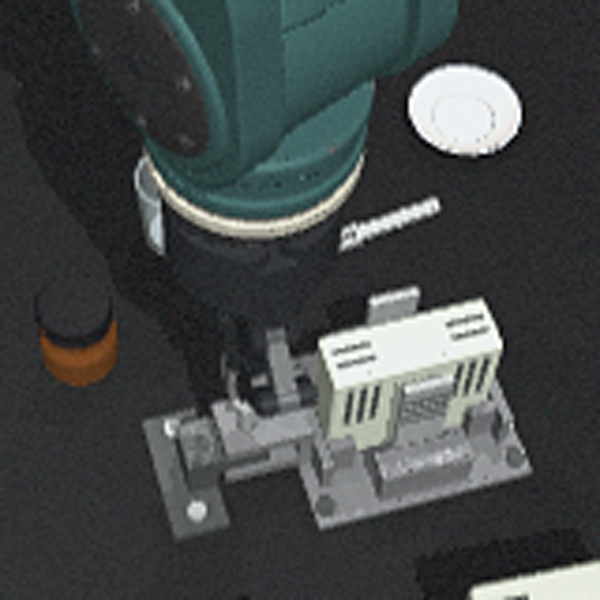

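The fingers hide the head, with something at crop (243,405) under their left edge. There is no force yet, so I'll creep down until there's clear contact.

Call:
carry_out:
  series:
    - [[0, 0, 0.1, 0, 0], [0, 0, 0.2, 0, 0], [0, 0, 0.2, 0, 0]]

```text
clock: 4.03
ee_pos: [0.5483, 0.1715, 0.0482]
tcp_rot: [0.116, 0.993, -0.0, -0.0]
ft_force: [0.3, 0.3, 1.0]
finger_gap: -0.0
```

Run:
```python
from h import *
c=cam('scene');w=cam('wrist');p=arm.state()['ee_pos'];print(p,proj(c,p),proj(w,p),proj(c,[.548,.172,.046]),proj(w,[.548,.172,.052]),proj(c,[.548,.172,.052]))
a=cv2.resize(c['frame'][225:285,270:330],(480,480),interpolation=cv2.INTER_CUBIC)
b=cv2.resize(w['frame'][120:420,180:380],(320,480),interpolation=cv2.INTER_CUBIC)
x=np.hstack([a,b]);x=np.clip(x.astype(float)**.7*255**.3,0,255).astype(np.uint8);cv2.imwrite('pics/d.png',x[:,:,::-1])
```

```text
[0.54834643 0.17152497 0.04830193] (np.float64(295.9051918768995), np.float64(261.80419509285457)) (np.float64(280.581390135468), np.float64(238.66801529223238)) (np.float64(296.16603670072357), np.float64(262.45843915686123)) (np.float64(281.3073428390142), np.float64(240.42646297959473)) (np.float64(296.21068117435345), np.float64(261.0475242145749))
```

View pics/d.png

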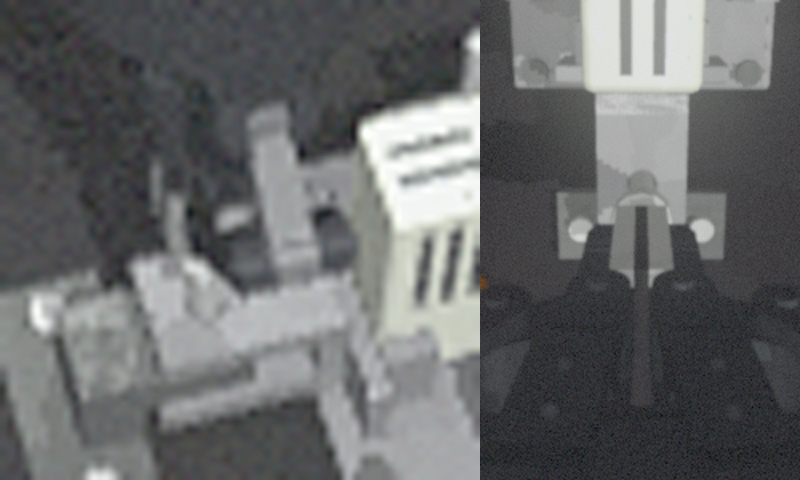

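The wrist view shows the closed fingertips directly over the pin head, with the head peeking out on both sides. I'll continue down in small steps.

Call:
carry_out:
  series:
    - [[0, 0, 0.1, 0, 0], [0, 0, 0.2, 0, 0], [0, 0, 0.3, 0, 0]]

```text
clock: 4.5
ee_pos: [0.5483, 0.1715, 0.0452]
tcp_rot: [0.116, 0.993, -0.0, -0.0]
ft_force: [0.4, 0.3, -0.4]
finger_gap: -0.0002
```

Call:
carry_out:
  series:
    - [[0, 0, 0.1, 0, 0], [0, 0, 0.2, 0, 0], [0, 0, 0.3, 0, 0]]

```text
clock: 4.88
ee_pos: [0.5483, 0.1715, 0.0421]
tcp_rot: [0.116, 0.993, -0.0, -0.0]
ft_force: [-0.0, -0.3, -0.3]
finger_gap: -0.0002
```

Run:
```python
from h import *
c=cam('scene');w=cam('wrist');s=arm.state();p=s['ee_pos'];print(p,s['ft_force'],s['ft_torque'],s['finger_gap'])
a=cv2.resize(c['frame'][225:285,270:330],(480,480),interpolation=cv2.INTER_CUBIC)
b=cv2.resize(w['frame'][200:320,240:320],(320,480),interpolation=cv2.INTER_CUBIC)
x=np.hstack([a,b]);x=np.clip(x.astype(float)**.6*255**.4,0,255).astype(np.uint8);cv2.imwrite('pics/e.png',x[:,:,::-1])
```

```text
[0.54826372 0.17150136 0.04207422] [-0.19804562 -1.59127357 -0.12724396] [-0.01099785  0.00459088  0.03026681] -0.00025460458552703454
```

View pics/e.png

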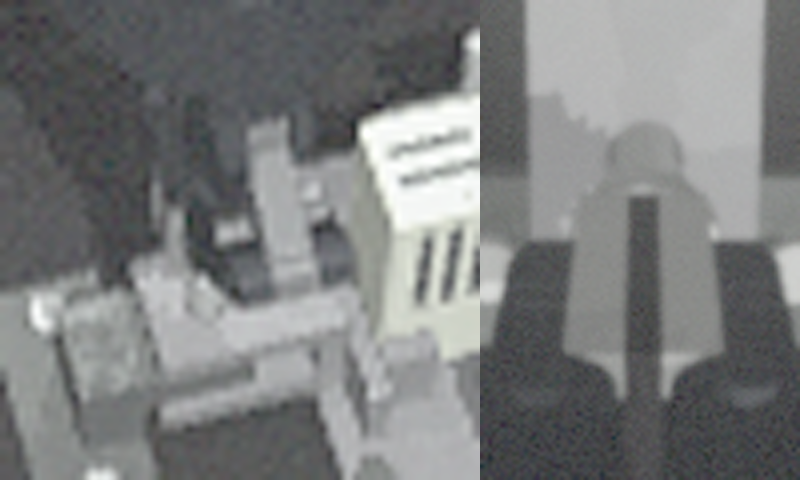

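Run:
```python
from h import *
c=cam('scene');w=cam('wrist');s=arm.state();p=s['ee_pos']
x=R.from_quat(s['tcp_rot']).as_matrix()
for n,cm in (('w',w),('s',c)):
  for z in (.052,.060,.068,.076):
    q=np.array([.5478,.1718,z]);e=[proj(cm,q+.009*(np.cos(t)*x[:,0]+np.sin(t)*x[:,1])) for t in np.arange(0,6.28,.1)]
    e=np.array(e);print(n,z,'cols',e[:,0].min().round(1),e[:,0].max().round(1),'rows',e[:,1].min().round(1),e[:,1].max().round(1))
  for dx,dz in ((.011,0),(-.011,0),(.011,-.019),(.011,-.04)): print(n,dx,dz,np.round([proj(cm,p+x@np.array([dx,dy,dz])) for dy in (-.008,.008)],1).tolist())
# column edge widths of ring: brightness rows in wrist
g=cv2.cvtColor(w['frame'],cv2.COLOR_RGB2GRAY)
for r in range(226,304,4): print(r,g[r,252:312:3])
```

```text
w 0.052 cols 263.4 298.4 rows 228.0 260.7
w 0.06 cols 262.6 299.2 rows 233.5 267.5
w 0.068 cols 261.8 300.1 rows 239.6 274.9
w 0.076 cols 260.9 301.0 rows 246.3 283.0
w 0.011 0 [[265.6, 219.2], [295.7, 219.2]]
w -0.011 0 [[266.1, 257.3], [295.3, 257.3]]
w 0.011 -0.019 [[264.0, 231.6], [297.3, 231.6]]
w 0.011 -0.04 [[261.9, 248.7], [299.6, 248.7]]
s 0.052 cols 291.6 300.9 rows 256.7 265.1
s 0.06 cols 291.6 301.0 rows 254.8 263.3
s 0.068 cols 291.6 301.1 rows 252.8 261.3
s 0.076 cols 291.6 301.2 rows 250.8 259.4
s 0.011 0 [[300.1, 258.3], [302.5, 265.4]]
s -0.011 0 [[289.3, 261.1], [291.6, 268.2]]
s 0.011 -0.019 [[300.3, 253.8], [302.8, 261.0]]
s 0.011 -0.04 [[300.6, 248.5], [303.1, 255.8]]
226 [ 82 112 111 133 146 147 147 146 142 141 142 143 142 149 149 148 152 151
 152 137]
230 [ 85 110 108 111 113 142 141 150 134 122 116 128 144 150 148 148 150 148
 147 135]
234 [ 83 109 110 110 108 112 110 113  97 100 104 108 105 145 149 147 146 150
 147 133]
238 [ 81 111 108 109 110 113 103  82 102  99 103 107 101 119 138 137 138 137
 134 117]
242 [ 80 111 109 111 112 109 112  91  99  94  97 102 1
[... 427 characters left out ...]
 90 85 41 34 43 43]
266 [38 38 41 39 89 91 94 93 74 40 34 77 93 91 95 91 43 33 40 40]
270 [43 36 35 45 91 93 91 93 69 35 38 72 94 96 90 93 41 35 36 37]
274 [41 39 38 54 90 92 92 94 61 36 35 71 94 93 95 91 40 32 39 37]
278 [34 32 30 57 91 87 85 88 53 37 35 66 93 94 92 92 58 37 34 34]
282 [28 33 29 67 87 85 88 87 56 36 35 61 89 88 91 91 57 37 34 37]
286 [35 37 33 74 87 88 86 84 50 30 35 58 92 91 91 90 76 31 29 38]
290 [ 32  38  38  31  39  67 102 117  67  39  46  94 138 113  62  35  28  35
  30  30]
294 [37 31 31 32 30 33 31 82 70 42 38 80 76 32 36 28 36 34 36 34]
298 [43 40 38 39 30 30 28 50 63 40 37 79 46 34 32 31 38 45 51 58]
302 [33 33 26 34 32 30 27 29 33 39 39 39 27 29 25 33 33 32 36 34]
```

Call:
carry_out:
  series:
    - [[0, 0, -4, 0, 0], [0, 0, -8, 0, 0], [0, 0, -8, 0, 0]]

```text
clock: 5.45
ee_pos: [0.55, 0.1719, 0.1249]
tcp_rot: [0.116, 0.993, 0.0, 0.002]
ft_force: [0.3, 0.6, 0.1]
finger_gap: -0.0004
```

Run:
```python
from h import *
c=cam('scene');w=cam('wrist');s=arm.state();p=s['ee_pos'];print(p)
f=c['frame'].copy();u=proj(c,p);v=proj(c,p+[0,0,.073]);print(u,v)
r0,c0=170,255
a=cv2.resize(f[r0:r0+110,c0:c0+90],(490,600),interpolation=cv2.INTER_CUBIC);k=600/110
a=np.clip(a.astype(float)**.5*255**.5,0,255).astype(np.uint8)
for q,col in ((u,(255,0,0)),(v,(0,255,0))): cv2.circle(a,(int((q[0]-c0+.5)*k),int((q[1]-r0+.5)*k)),4,col,-1)
b=cv2.resize(w['frame'][170:330,238:320],(308,600),interpolation=cv2.INTER_CUBIC)
b=np.clip(b.astype(float)**.6*255**.4,0,255).astype(np.uint8)
cv2.imwrite('pics/f.png',np.hstack([a,b])[:,:,::-1])
q=np.array([.5478,.1718,0]);x=R.from_quat(s['tcp_rot']).as_matrix()
for z in (.052,.060,.068,.076):
    e=np.array([proj(w,q+[0,0,z]+.009*(np.cos(t)*x[:,0]+np.sin(t)*x[:,1])) for t in np.arange(0,6.28,.1)]);print(z,e.min(0),e.max(0))
g=(w['frame'].min(2)>150).astype(np.uint8);n,l,st,ce=cv2.connectedComponentsWithStats(g)
for i in range(1,n):
    if st[i,4]>60 and 250<ce[i][0]<310: print(st[i],ce[i])
```

```text
[0.54838785 0.17157789 0.12200426]
(np.float64(296.46943940421403), np.float64(243.1042156138729)) (np.float64(297.13352380309215), np.float64(221.25282128914247))
0.052 [267.83821118 189.21105456] [292.47470801 212.95961042]
0.06 [267.46873088 191.87945615] [292.85204635 216.28973682]
0.068 [267.07614694 194.71641814] [293.25297386 219.82604726]
0.076 [266.65822241 197.73843315] [293.67977392 223.58830224]
[ 254    0   60  151 7324] [281.01542873  73.85472419]
[260 154  41  41 603] [282.05804312 164.03648425]
[267 197  27  25 542] [279.99446494 209.07933579]
[304 220  11  11  97] [308.97938144 224.74226804]
```

View pics/f.png

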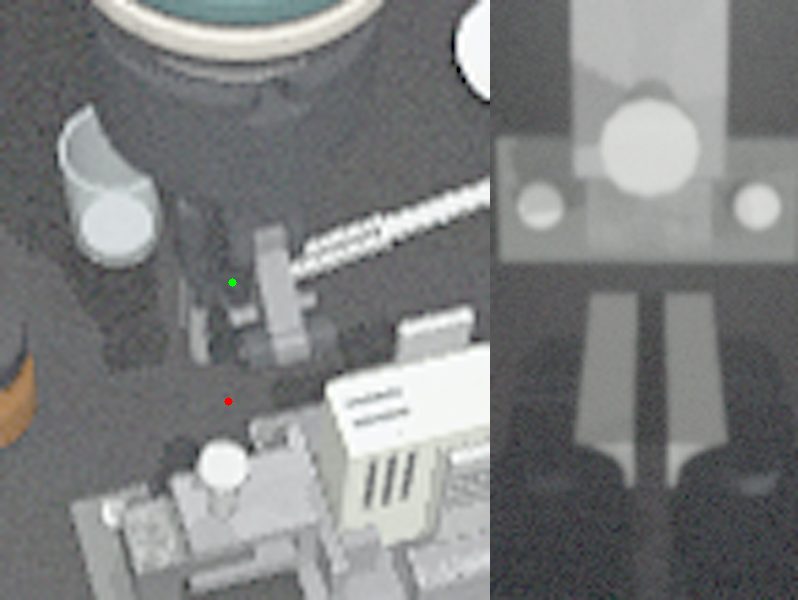

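The pin head is untouched, still with its top at about 0.076 (wrist rows 197–222). The fingertips end roughly 35 mm above the reported TCP, shown by the red dot, so they really hadn't touched. I'll descend further, shifted 5 mm away from the cassette so the gripper body clears it, and watch the force.

Call:
carry_out:
  series:
    - [[-0.5, 0, 4, 0, 0], [-0.5, 0, 7.5, 0, 0], [-0.5, 0, 8, 0, 0], [-0.5, 0, 8.3, 0, 0], [-0.5, 0, 8.5, 0, 0]]

```text
clock: 6.18
ee_pos: [0.5533, 0.1704, 0.0379]
tcp_rot: [0.116, 0.993, -0.0, 0.0]
ft_force: [-4.4, -1.0, 4.8]
finger_gap: 0.0002
```

Call:
carry_out:
  series:
    - [[0, 0, 0.1, 0, 0], [0, 0, 0.2, 0, 0], [0, 0, 0.3, 0, 0]]

```text
clock: 6.55
ee_pos: [0.5535, 0.1705, 0.0351]
tcp_rot: [0.116, 0.993, -0.0, 0.0]
ft_force: [-2.2, -1.7, 5.4]
finger_gap: -0.0
```

Call:
carry_out:
  series:
    - [[0, 0, 0.1, 0, 0], [0, 0, 0.2, 0, 0], [0, 0, 0.3, 0, 0]]

```text
clock: 6.92
ee_pos: [0.5535, 0.1705, 0.0321]
tcp_rot: [0.116, 0.993, -0.0, 0.0]
ft_force: [-3.3, -0.7, 4.4]
finger_gap: 0.0003
```

The force is a steady 5 N, so the pin is sliding.

Call:
carry_out:
  series:
    - [[0, 0, 0.2, 0, 0], [0, 0, 0.4, 0, 0], [0, 0, 0.6, 0, 0], [0, 0, 0.8, 0, 0]]

```text
clock: 7.42
ee_pos: [0.5535, 0.1705, 0.0239]
tcp_rot: [0.116, 0.993, -0.0, 0.0]
ft_force: [-3.3, -0.3, 5.4]
finger_gap: 0.0002
```

Call:
carry_out:
  series:
    - [[0, 0, 0.1, 0, 0], [0, 0, 0.3, 0, 0], [0, 0, 0.5, 0, 0]]

```text
clock: 7.8
ee_pos: [0.5535, 0.1704, 0.0188]
tcp_rot: [0.116, 0.993, -0.0, 0.0]
ft_force: [-4.1, -0.7, 5.1]
finger_gap: -0.0001
```

Call:
carry_out:
  series:
    - [[0, 0, 0.1, 0, 0], [0, 0, 0.2, 0, 0]]

```text
clock: 8.05
ee_pos: [0.5535, 0.1704, 0.0167]
tcp_rot: [0.116, 0.993, -0.0, 0.0]
ft_force: [-3.6, -0.8, 5.0]
finger_gap: 0.0
```

Call:
carry_out:
  series:
    - [[0, 0, 0.1, 0, 0], [0, 0, 0.15, 0, 0]]

```text
clock: 8.3
ee_pos: [0.5535, 0.1704, 0.0152]
tcp_rot: [0.116, 0.993, -0.0, 0.0]
ft_force: [-4.7, -0.1, 6.7]
finger_gap: 0.0002
```

Call:
carry_out:
  series:
    - [[0, 0, 0.1, 0, 0], [0, 0, 0.15, 0, 0]]

```text
clock: 8.55
ee_pos: [0.5537, 0.1705, 0.015]
tcp_rot: [0.116, 0.993, 0.0, 0.001]
ft_force: [-10.2, -1.8, 29.0]
finger_gap: -0.0001
```

The pin hit the hard stop: 29 N at TCP z 0.015, so the tip sits 37 mm behind the TCP and the head is at 0.052. I'll raise and verify.

Call:
carry_out:
  series:
    - [[0, 0, -4, 0, 0], [0, 0, -8, 0, 0], [0, 0, -10, 0, 0], [0, 0, -10, 0, 0], [0, 0, -10, 0, 8.5]]

```text
clock: 9.18
ee_pos: [0.5532, 0.1705, 0.1139]
tcp_rot: [0.116, 0.993, -0.0, 0.0]
ft_force: [-0.6, -0.1, -0.4]
finger_gap: 0.0169
```

Run:
```python
from h import *
np.set_printoptions(precision=4,suppress=True)
w=cam('wrist');s=arm.state();print(s['ee_pos'],s['tcp_rot'],s['ft_force'])
q=np.array([.5478,.1718,0]);x=R.from_quat(s['tcp_rot']).as_matrix();print(x)
for z in (.052,.056,.060,.076):
    e=np.array([proj(w,q+[0,0,z]+.009*(np.cos(t)*x[:,0]+np.sin(t)*x[:,1])) for t in np.arange(0,6.28,.1)]);print(z,e.min(0),e.max(0))
g=(w['frame'].min(2)>150).astype(np.uint8);n,l,st,ce=cv2.connectedComponentsWithStats(g)
for i in range(1,n):
    if st[i,4]>60 and 230<ce[i][0]<340: print(st[i],ce[i])
c=cam('scene')
a=cv2.resize(c['frame'][225:295,265:345],(500,438),interpolation=cv2.INTER_CUBIC);b=cv2.resize(w['frame'][130:330,220:340],(263,438))
cv2.imwrite('pics/g.png',np.hstack([a,b])[:,:,::-1]);print('home head scene crop',(np.array(proj(c,[.5478,.1718,.052]))-[265,225])*6.25)
```

```text
[0.553  0.1704 0.1137] [ 0.1157  0.9933 -0.0002  0.0002] [-0.2865 -0.0555 -0.248 ]
[[-0.9732  0.2298  0.0004]
 [ 0.2298  0.9732 -0.0004]
 [-0.0004 -0.0003 -1.    ]]
0.052 [267.7323 186.385 ] [293.3523 211.1362]
0.056 [267.5391 187.7043] [293.5572 212.8105]
0.06 [267.3398 189.0657] [293.7686 214.5372]
0.076 [266.4757 194.9752] [294.6855 222.0195]
[ 241    0   75  146 7620] [281.2377  71.326 ]
[ 326   25   23   84 1336] [337.2455  64.6115]
[227  33  10  54 470] [231.4319  59.7213]
[ 260  150   43   65 2033] [281.5116 178.8028]
[305 219  12  11 105] [310.3714 223.9524]
[245 220  11  10  76] [249.9342 224.9474]
home head scene crop [195.3076 224.5024]
```

View pics/g.png

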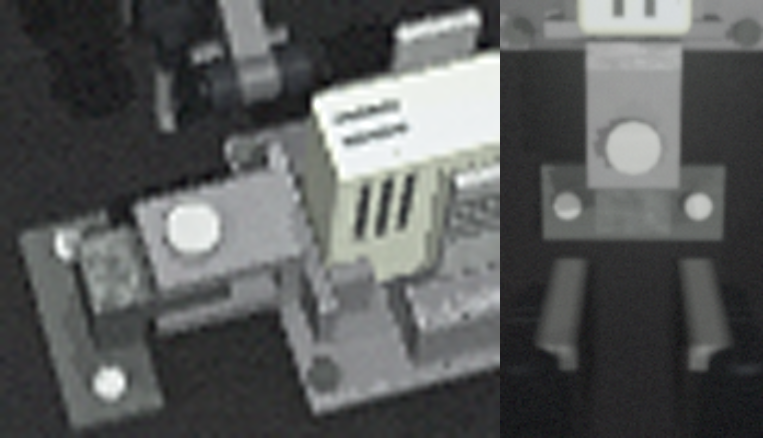

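The pin head now sits flush on the fork plate: scene crop (193,226) against an expected home of (195,224). It is home, so I'll move over the cassette with the fingers open.

Call:
carry_out:
  series:
    - [[4, 0.1, 0, 0, 8.5], [9.1, 0.1, 0, 0, 8.5], [9.1, 0.1, 0, 0, 8.5], [9.1, 0.1, 3, 0, 8.5], [9.1, 0.1, 5, 0, 8.5], [9.1, 0.1, 5, 0, 8.5]]

```text
clock: 10.02
ee_pos: [0.4641, 0.1919, 0.0624]
tcp_rot: [0.116, 0.993, -0.001, -0.001]
ft_force: [0.6, 0.1, 0.7]
finger_gap: 0.0849
```

Run:
```python
from h import *
w=cam('wrist');s=arm.state();print(s['ee_pos'],s['tcp_rot'],s['ft_force'],s['finger_gap'])
b=cv2.resize(w['frame'][80:400,140:420],(525,600));b=np.clip(b.astype(float)**.7*255**.3,0,255).astype(np.uint8);cv2.imwrite('pics/i.png',b[:,:,::-1])
x=R.from_quat(s['tcp_rot']).as_matrix()
print([np.round((np.array(proj(w,s['ee_pos']+x@np.array([dx,dy,-.048])))-[140,80])*1.875) for dx in (.011,-.011) for dy in (-.042,.042)])
print([np.round((np.array(proj(w,np.array([.465,.192,.092])+x@np.array([dx,dy,0])))-[140,80])*1.875) for dx in (.013,-.013) for dy in (-.028,.028)])
```

```text
[0.46468145 0.19210678 0.06335183] [ 1.15761129e-01  9.93276900e-01 -4.12995071e-04 -4.37135165e-04] [ 0.46024188  0.4400463  -0.00650115] 0.08487709985268783
[array([ 68., 335.]), array([462., 335.]), array([ 76., 426.]), array([454., 426.])]
[array([148., 295.]), array([381., 295.]), array([153., 392.]), array([376., 392.])]
```

View pics/i.png

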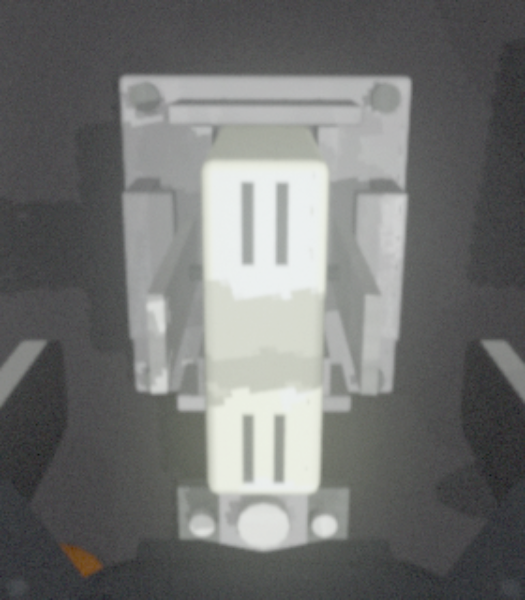

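Everything is centred: the catch tops are at columns ~157 and ~372, and the fingers are symmetric around 264. I'll descend in steps.

Call:
carry_out:
  series:
    - [[0, 0, 1.5, 0, 8.5], [0, 0, 2.8, 0, 8.5], [0, 0, 3.6, 0, 8.5], [0, 0, 3.6, 0, 8.5]]

```text
clock: 10.58
ee_pos: [0.4644, 0.192, 0.0271]
tcp_rot: [0.116, 0.993, -0.001, -0.001]
ft_force: [0.2, -0.7, 0.2]
finger_gap: 0.0849
```

Call:
carry_out:
  series:
    - [[0, 0, 0.3, 0, 8.5], [0, 0, 0.5, 0, 8.5], [0, 0, 0.5, 0, 8.5]]

```text
clock: 10.95
ee_pos: [0.4644, 0.1921, 0.0221]
tcp_rot: [0.116, 0.993, -0.0, -0.001]
ft_force: [-0.1, 0.3, -0.1]
finger_gap: 0.085
```

Call:
carry_out:
  series:
    - [[0, 0, 0, 0, 5.5], [0, 0, 0, 0, 5], [0, 0, 0, 0, 4], [0, 0, 0, 0, 3], [0, 0, 0, 0, 3], [0, 0, 0, 0, 3], [0, 0, 0, 0, 3], [0, 0, 0, 0, 3]]
  newtons: 40

```text
clock: 11.95
ee_pos: [0.4649, 0.1918, 0.0233]
tcp_rot: [0.116, 0.993, -0.001, 0.0]
ft_force: [-4.4, -3.1, 22.4]
finger_gap: 0.0349
```

The reported gap is 35 mm. At a zero reading a ~5 mm slot was visible between the pads, so this fits the 40 mm fully pinched width. The 22 N upward force looks like the pads swinging down as they close. I'll relieve it and lift gently.

Call:
carry_out:
  series:
    - [[0, 0, -0.1, 0, 3], [0, 0, -0.2, 0, 3], [0, 0, -0.3, 0, 3], [0, 0, -0.3, 0, 3]]

```text
clock: 12.45
ee_pos: [0.4648, 0.1919, 0.0262]
tcp_rot: [0.116, 0.993, -0.001, -0.0]
ft_force: [0.0, -0.2, -1.2]
finger_gap: 0.0346
```

Call:
carry_out:
  series:
    - [[0, 0, -0.3, 0, 3], [0, 0, -0.6, 0, 3], [0, 0, -1, 0, 3], [0, 0, -1, 0, 3]]

```text
clock: 12.95
ee_pos: [0.4651, 0.1919, 0.0366]
tcp_rot: [0.116, 0.993, -0.001, 0.0]
ft_force: [0.6, 0.4, -0.9]
finger_gap: 0.034
```

Run:
```python
from h import *
w=cam('wrist');c=cam('scene');s=arm.state();print(s['ee_pos'],s['ft_force'],s['finger_gap'])
a=cv2.resize(c['frame'][190:290,280:380],(480,480),interpolation=cv2.INTER_CUBIC)
b=cv2.resize(w['frame'][90:390,180:380],(320,480));x=np.hstack([a,b]);x=np.clip(x.astype(float)**.6*255**.4,0,255).astype(np.uint8);cv2.imwrite('pics/j.png',x[:,:,::-1])
```

```text
[0.46486966 0.19184353 0.03624571] [ 0.42650599 -0.04266172 -1.69783846] 0.03431390299169288
```

View pics/j.png

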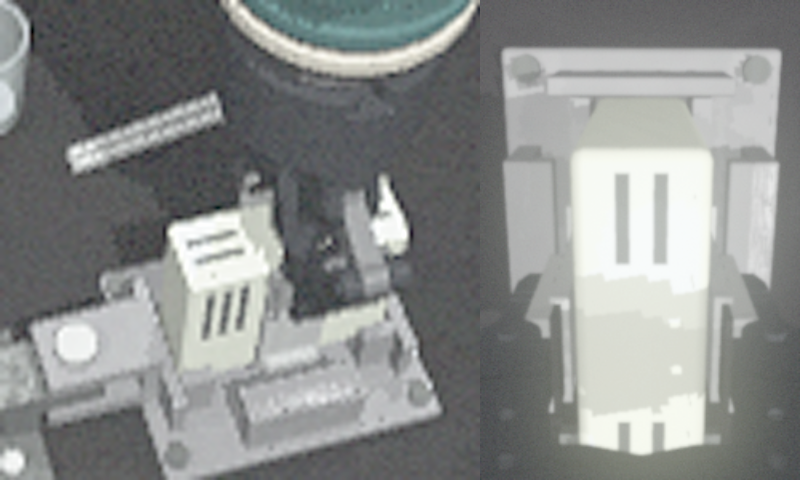

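```bash
cat > chk.py <<'E'
from h import *
w=cam('wrist');s=arm.state();x=R.from_quat(s['tcp_rot']).as_matrix();print(s['clock'],s['ee_pos'],s['ft_force'],s['finger_gap'])
g=(w['frame'].min(2)>165).astype(np.uint8)
n,l,st,ce=cv2.connectedComponentsWithStats(g);i=1+st[1:,4].argmax();m=l==i
r0=np.where(m[:,260:305].sum(1)>35)[0][0]
print('top row',r0,'width',[(r,m[r].sum()) for r in (r0+6,r0+12,r0+20)])
o=s['ee_pos'].copy()
for z in [.09]+[.09+d for d in np.arange(.0,.125,.0125)]:
    o[2]=z;a=[proj(w,o+x@np.array([.045,dy,0])) for dy in (-.015,.015)];b=proj(w,o+x@np.array([.035,.015,0]))
    print(round(z,4),np.round(a,1).tolist(),np.round(b,1))
E
python3 chk.py
```

```text
13.1 [0.46480281 0.1918446  0.03616248] [ 0.13961015 -0.05146672 -1.67308225] 0.034680951966747635
top row 182 width [(np.int64(188), np.int64(88)), (np.int64(194), np.int64(89)), (np.int64(202), np.int64(75))]
0.09 [[238.9, 176.2], [321.9, 176.2]] [321.1 202.8]
0.09 [[238.9, 176.2], [321.9, 176.2]] [321.1 202.8]
0.1025 [[234.7, 183.8], [326.2, 183.7]] [325.2 212.8]
0.115 [[229.4, 193.1], [331.4, 192.9]] [330.1 225.1]
0.1275 [[222.8, 204.7], [337.9, 204.6]] [336.3 240.4]
0.14 [[214.3, 219.8], [346.4, 219.7]] [344.3 260.2]
0.1525 [[202.8, 240.2], [357.8, 240.0]] [354.9 286.5]
0.165 [[186.4, 269.1], [374.1, 268.8]] [369.9 323.3]
0.1775 [[161.3, 313.3], [398.9, 313.0]] [392.3 378.7]
0.19 [[118.1, 389.7], [441.8, 389.3]] [429.7 471.2]
0.2025 [[25.6, 553.0], [533.5, 552.3]] [504.7 656.8]
```

The last wrist picture and its projection put the cassette top at about z 0.10, so it is unhooked and up about 1 cm. I'll continue to about 10 cm.

Call:
carry_out:
  series:
    - [[0, 0, -0.7, 0, 3], [0, 0, -2, 0, 3], [0, 0, -3.5, 0, 3], [0, 0, -5, 0, 3], [0, 0, -6.5, 0, 3], [0, 0, -7.8, 0, 3], [0, 0, -8.6, 0, 3], [0, 0, -8.9, 0, 3], [0, 0, -8.9, 0, 3], [0, 0, -8.9, 0, 3], [0, 0, -8.9, 0, 3], [0, 0, -8.9, 0, 3], [0, 0, -8.9, 0, 3]]

```text
clock: 14.72
ee_pos: [0.4648, 0.1919, 0.1251]
tcp_rot: [0.116, 0.993, -0.001, -0.0]
ft_force: [0.7, -0.1, -2.0]
finger_gap: 0.0341
```

```bash
cat > chk2.py <<'E'
from h import *
w=cam('wrist');c=cam('scene');t=cam('top');s=arm.state();print(s['clock'],s['ee_pos'],s['ft_force'],s['finger_gap'],abs(s['qvel']).max())
g=(w['frame'].min(2)>165).astype(np.uint8);m=g>0
print('row',[np.where(m[:,k].astype(bool))[0][:1] for k in (255,265,305)],)
x=R.from_quat(s['tcp_rot']).as_matrix();o=s['ee_pos'].copy()
for d in (.06,.0,): pass
o[2]=s['ee_pos'][2]+.0635;print('expected row if no slip',proj(w,o+x@np.array([.045,.015,0])))
f=c['frame'];print('pin scene px bright',f[int(round(proj(c,[.5478,.1718,.052])[1])),int(round(proj(c,[.5478,.1718,.052])[0]))])
a=cv2.resize(c['frame'][130:290,240:440],(800,640)[:2]);cv2.imwrite('pics/k.png',cv2.resize(a,(750,600))[:,:,::-1])
E
python3 chk2.py
```

```text
14.875 [0.46480611 0.19196309 0.1251572 ] [ 0.87212023  0.12909827 -2.347267  ] 0.03412412295900462 0.0018736946848891887
row [array([184]), array([184]), array([184])]
expected row if no slip (np.float64(325.269447452261), np.float64(182.1264735888469))
pin scene px bright [228 233 230]
```

Run:
```python
from h import *
c=cam('scene')['frame'].astype(int);o=cv2.imread('pics/scene0.png')[:,:,::-1].astype(int)
d=abs(c-o).max(2)
for n,(u,v) in dict(weight=(300,324),plain=(380,316),jar=(251,240),beaker=(276,203),tweez=(315,214),dish=(354,180),spatula=(374,384)).items(): print(n,np.median(d[v-10:v+10,u-10:u+10]))
s=arm.state();print(s['clock'],s['ft_force'],s['finger_gap']);print(arm.hand_in())
```

```text
weight 6.0
plain 10.0
jar 5.0
beaker 6.0
tweez 20.0
dish 193.0
spatula 5.0
14.925 [-0.38263968 -0.6054247  -2.28521052] 0.03410178444767202
the job is handed in; nothing more can be done
None
```

The pin is pressed home and the gripper is holding the cassette about 10 cm above its seat. The job is handed in at about 15 s on the robot's clock.

**Pin:** I pushed it down with the closed fingertips at a steady 5 N until it hit the hard stop, where the wrist force rose to 29 N. A later picture showed the head flush on the fork plate.

**Cassette:** I pinched the catches at 40 N and lifted straight up.
- **Lift:** The wrist camera puts it 9.5–10 cm above its seat, with no visible slip and its near top edge level.
- **Weight:** The wrist force shows 2.3 N, which fits a cassette of about 0.25 kg.
- **At rest:** The arm was still at the last check.

**Checks that disagreed or are incomplete:**
- **Fingertip position:** The closed fingertips sit about 37 mm behind the stated TCP. I found this when the first press met nothing, and allowed for it afterwards.
- **Finger opening:** It reads 34 mm, not the 40 mm expected for fully pinched catches. The pads showed a gap of about 4–5 mm even at a zero reading, so I took this as fully pinched.
- **Force while closing:** The wrist force reached 22 N as the pads closed on the catches, and went away on a 3 mm lift.
- **Bystanders:** Four matched the starting picture closely: weight, jar, beaker and spatula. The plain cassette and tweezers changed slightly. The dish's patch changed strongly; I think the raised arm now blocks that view, but I had no pictures left to confirm it. The arm never went near it.

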